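Chase the thread of a boss on the tapping stand

ROBOT

A 6-joint arm with a two-finger parallel gripper is mounted at the origin on a cart in front of the work surface, level with it; the furniture and walls round the work are solid. World frame = base frame: x ahead of the robot, y to its left, z up, the work surface at z = 0. Lengths are in mm, angles in rad, forces in N, time in s.
With the tool pointing down it reaches from about 275 to 1000 mm from the base axis. Payload 8.4 kg.
Tool frame: the origin (TCP) lies midway between the tips of the shut fingers; the grasp point (between the pads) lies 19 mm behind it; z points along the fingers, y is the line along which they close (so a half turn about z gives the same grasp; the last joint's range is limited). The gripper opens to 85 mm and grips with 20 to 120 N. Pads are 22 mm wide; open, the fingers measure 114 mm over their backs; the gripper's body (76 mm by 85 mm) begins 54 mm behind the grasp point. The pads swing forward as they close: fully open they stand 13 mm farther back than shut.
Start: joints at [1.277, 0.353, 1.633, -0, 1.155, -0.002], TCP at [179.796, 598.582, 196.481] pointing down, gripper open.
Joint ranges: [-2.63, 2.63], [-0.92, 2.1], [0.06, 2.66], [-1.3, 4.44], [0, 2.69], [-3.02, 3.02]. Speed limits (rad/s): [2.22, 2.22, 2.79, 3.14, 3.14, 3.14].

INTERFACE

Orientations are given as [roll, pitch, yaw] about the fixed x, y, z axes, in that order (R = Rz(yaw) Ry(pitch) Rx(roll)).
In Python, from rig import monitor, imaging, r gives the robot as it stands.
- The arm moves only by the tool drive_tool, never from a script. Its argument "plan" is a list of rows, each an object of numbers: "x", "y", "z": the shift along the tool's x, y, z in units of 50 mm (1.0 is 50 mm); "ax", "ay", "az": the turn, a rotation vector about the tool's x, y, z in units of 6 degrees (1.0 is 6 degrees); "hand": the finger opening in mm, from 0 to 85.4. In form: [{"x": .., "y": .., "z": .., "ax": .., "ay": .., "az": .., "hand": ..}, ...]. A call has 1 to 8 rows; each row is the pose to reach, as a shift and turn from the pose commanded when the call began, along the tool's axes at that moment; what a row does not reach only later rows make up. A row lasts 1/10 s, in which the tool goes at most 50 mm and 8.59 degrees, less where a joint would pass 70% of its speed; a pose out of reach is approached as far as the arm can. A call with a gripper value outside its range is refused whole. The fingers move at their own pace and stop on an object; "grip_force" is the grip in N (left out, the last holds). Time passes only in rows, so rows that repeat a pose let the fingers close. It gives the time, the measured TCP pose, the force, the opening and the grip force at its end, in the units of the state.
- monitor.sense(): the state, without advancing time (a new reading comes with each control period).
- imaging.grab_frame(name): name is "scene" or "top"; returns the picture (420x560x3 uint8, red, green, blue); there is no depth.
- imaging.camera_info(name): a dict with "mtx" (3x3 intrinsics, pixels), "R" (3x3) and "t" (3): a world point X has camera coordinates R X + t. Camera axes: x right, y down, z forward; pixel columns grow to the right and rows downward; lengths in mm; the calibration is good to about 2 mm. A picture is of the moment at which its call begins. camera_info takes no time and is no camera call.
- r.sign_off(): hands the job in; it is judged then, once.
The state is a dict: "clock": time; "qpos": joint angles; "qvel": joint speeds; "joint_efforts": joint torques, N m; "eef_pos": TCP position; "tcp_rot": TCP orientation; "contact_force": force on the tool from outside, world axes, zero at the start; "wrist_torque": the same for the moment, N m; "opening": opening from 0.0 (shut) to 1.0 (fully open); "grasp_force": force on a finger pad.
Only numpy, scipy, OpenCV 4.12 (cv2) and the standard library are available. Lean on these libraries where they do the work, as an engineer would, in place of code of your own. Each camera call takes 0.05 s, during which the arm holds its last target. There are 200 camera calls.

TASK

Push the part slide of the blue tapping stand fully home so the boss sits under the tap, then run the tap down its thread with the crank, clockwise seen from above: half a turn forward, a quarter turn back, over and over (at least twice back), until you feel it land on the bottom of the hole. Turn gently so that the tap is neither twisted nor bent to breaking, leave it at the bottom, and do not disturb the loose parts lying about.

Things in the scene. Friction and masses are not known exactly. Their poses are not given: they have to be found in the camera images.
- tap_stand: fixed tapping stand with a blue bridge: grey base plate 110 x 260 x 14 mm on the table; origin at the underside, straight below the spindle axis; its own +y is the direction in which the slide goes home, its own z points up. The base reaches from 195 mm behind (-y) to 65 mm ahead (+y) of the axis; the bridge (110 mm along x, 48 mm along y) is 94 mm high
- stand_axis (a point): point on the spindle axis, on top of the fixed brass bush, 100 mm above the table. The bush has a black mark every quarter turn, one of them toward the stand's +y
- part_slide (a joint): aluminium slide that carries the steel boss (blind hole) and a red handle; metres, 0 = fully out, 0.05 = fully home against a hard stop; friction about 3 N
- slide_handle (a point): centre of the top of the red upright handle on the slide, 70 mm above the table; the handle is 40 mm along the stand's x, 14 mm along its y (the push direction) and rises 40 mm above the slide; it moves with the slide and is 120 mm behind (-y) the spindle axis when home
- tap_turn (a joint): turn of the tap in radians, grows clockwise seen from above; at 0 the crank points to the stand's +y, it starts within 0.15 of 0. Lead screw: goes down 3 mm a turn. Friction about 0.25 N m (5 N at the grip), same both ways; it stays where it is left. The tap meets the bottom of the hole, a hard stop, somewhere between 5.3 and 7.3 rad, different each time: it has to be felt
- shank_twist (a joint): twist of the tap's shank under load in radians, the crank ahead of the tap when positive; a spring of 5 N m per rad, so 0.15 rad (0.75 N m, or 15 N at the grip) breaks the tap
- knob_top (a point): centre of the top of the black upright round grip of the crank, 18 mm in diameter and 45 mm tall, 50 mm from the spindle axis; its top is 169 mm above the table at the start and goes down with the tap. The grip spins freely on its pin; the crank arm and hub under it reach up to 122 mm above the table and nothing stands higher near it
- tap_tip (a point): centre of the tap's tip, on the spindle axis, about 49 mm above the table at the start.
- crank_hub (a point): centre of the top of the crank's round hub, 122 mm above the table at the start, on the spindle axis while unloaded. The tap's shank under it bends about 1 mm sideways per 12 N of side load on the grip, whatever its direction; 1.6 mm off the axis breaks the tap
- floor_point (a point): where the tap's tip will be when it stands on the bottom of the hole, on the spindle axis; the reading is too coarse to stop by (3 mm is a whole turn)
- relay_1: bystander: grey plug-in relay 23 x 29 x 40 mm, loose; origin at the centre of its underside
- weight_1: bystander: brass check weight 30 mm in diameter, 32 mm tall, loose; origin at the centre of its underside
- terminal_block: bystander: cream terminal strip 20 x 90 x 20 mm, loose; origin at the centre of its underside
- ink_tin: bystander: flat red tin 52 x 76 x 18 mm, loose; origin at the centre of its underside
- side_cutters: bystander: blue-handled side cutters 53 x 136 x 14 mm, loose; origin at the centre of its underside

How it is judged (in metres and radians):
On the way, in this order (a step that is already met when the one before it is completed fails the run):
1. the slide is fully home (within 3 mm of its stop) (value of joint part_slide above 0.047 m), for 0.1 s.
2. the tap is half a turn forward (2.8 rad or more) (value of joint tap_turn above 2.8 rad).
3. the tap is a quarter turn back (below 2.0 rad); running on past 4.5 rad instead fails the run ((value of joint tap_turn below 2 rad or value of joint tap_turn above 4.5 rad)).
4. half a turn forward again (4.3 rad or more) (value of joint tap_turn above 4.3 rad).
5. a quarter turn back again (below 3.6 rad); running on past 5.25 rad instead fails the run ((value of joint tap_turn below 3.6 rad or value of joint tap_turn above 5.25 rad)).
6. forward again toward the bottom (5.15 rad or more) (value of joint tap_turn above 5.15 rad).
At the end, for the whole second after the job is handed in: the tap stands on the bottom of the hole (tip within 0.07 mm, about a fortieth of a turn), at rest, with the slide within 3 mm of its stop (z of tap_tip in the frame of floor_point below 7e-05 m and value of joint part_slide above 0.047 m and velocity of joint tap_turn between -0.05 and 0.05 rad/s); the robot touches nothing.
It fails at once if the tap is twisted to breaking (0.15 rad, 15 N at the grip) (value of joint shank_twist above 0.15 rad or value of joint shank_twist below -0.15 rad).
It fails at once if the tap is bent to breaking (the crank's hub 1.6 mm off the spindle axis, about 19 N) (horizontal distance between crank_hub and stand_axis above 0.0016 m).
It fails at once if the tap is run forward with the slide not home (value of joint part_slide below 0.045 m and value of joint tap_turn above 0.7 rad).
It fails at once if a bystander is moved more than 20 mm (distance of any of relay_1, weight_1, terminal_block, ink_tin, side_cutters from where it was at the start of the episode above 0.02 m).
It also fails if it takes over 72 s, if anything falls off the work surface, if the arm or the gripper's body presses on something with over 40 N, if the wrist force passes 120 N, or if a joint passes its speed limit or range.

## Working session

There is one attempt and no reset: what is moved stays moved. The work goes in short steps, Python scripts to look and compute and a tool call to move; the robot and the scene stay as the last step left them, time stands still between calls to the robot, and variables do not carry over. Pictures are saved under pics/ and viewed, at most 10 in all, crops included, and the job is handed in when it is done.

Besides the shell and the picture viewer there is one more tool, called after "Request:" by a JSON object that holds its "api" and its "payload". drive_tool: Moves the arm, as the interface text tells. Its arguments: {"type":"object","properties":{"plan":{"type":"array","items":{"type":"object","properties":{"x":{"type":"number"},"y":{"type":"number"},"z":{"type":"number"},"ax":{"type":"number"},"ay":{"type":"number"},"az":{"type":"number"},"hand":{"type":"number"}}}},"grip_force":{"type":"number"}},"required":["plan"]}

```bash
mkdir -p pics; ls; python3 - <<'E'
from rig import monitor, imaging, r
import cv2,numpy as np
for n in("scene","top"):
    f=imaging.grab_frame(n);cv2.imwrite(f"pics/{n}0.png",f[:,:,::-1]); c=imaging.camera_info(n);print(n,np.round(c["mtx"],1).tolist(),np.round(c["R"],4).tolist(),np.round(c["t"],1).tolist())
print(monitor.sense())
E
```

```text
pics
scene [[525.7, 0.0, 277.4], [0.0, 525.7, 207.0], [0.0, 0.0, 1.0]] [[-0.7042, -0.7097, -0.0187], [-0.2701, 0.2922, -0.9174], [0.6566, -0.641, -0.3975]] [437.0, 234.2, 1473.6]
top [[504.2, 0.0, 278.8], [0.0, 504.2, 210.9], [0.0, 0.0, 1.0]] [[0.0246, -0.9997, -0.0015], [-0.9838, -0.0239, -0.1777], [0.1776, 0.0059, -0.9841]] [75.4, 561.8, 1646.3]
{'clock': 0.1, 'qpos': array([ 1.27658130e+00,  3.53626914e-01,  1.63407379e+00, -2.69355757e-07,
        1.15523669e+00, -2.40892704e-03]), 'qvel': array([-1.83992794e-04, -1.94980052e-03, -2.94652603e-03, -6.54304317e-04,
        7.36968872e-04,  8.75632862e-05]), 'joint_efforts': array([ 1.42669345e-03, -6.06363773e+01, -3.42817032e+01,  1.84540231e-04,
        4.02670907e-03,  3.19374624e-05]), 'eef_pos': array([179.66247547, 598.10020826, 195.80080628]), 'tcp_rot': array([-3.14024791e+00, -2.99310054e-06,  2.84978666e+00]), 'contact_force': array([-0.32691757, -0.18948586,  0.19833859]), 'wrist_torque': array([ 0.02460241,  0.00322667, -0.01697703]), 'grasp_force': 0.0, 'opening': 0.9980965479744035}
```

View pics/scene0.png

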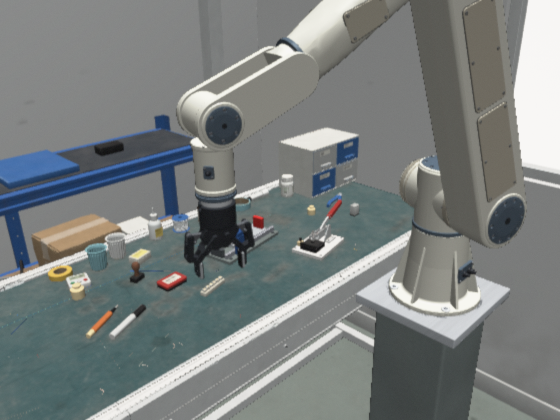

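View pics/top0.png

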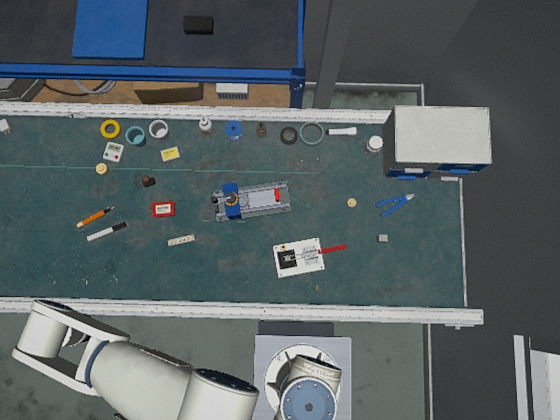

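The top view shows the stand around pixel (250,202). The blue bridge is at about (232,200) and the red handle at about (278,195), so the slide's home direction is image-left (about world +y). Next I'll measure these from colour masks.

```bash
cat > h.py <<'E'
import numpy as np,cv2
from rig import monitor,imaging,r
def ray(n,u,v,z):
    c=imaging.camera_info(n);K,R,t=(np.array(c[k],float) for k in("mtx","R","t"))
    o=-R.T@t;d=R.T@np.linalg.inv(K)@np.array([u,v,1.]);return o+d*(z-o[2])/d[2]
def proj(n,X):
    c=imaging.camera_info(n);p=np.array(c["mtx"])@(np.array(c["R"])@np.array(X,float)+np.array(c["t"]));return p[:2]/p[2]
E
python3 - <<'E'
from h import *
f=imaging.grab_frame("top");b=f[170:235,195:310]
cv2.imwrite("pics/top1.png",cv2.resize(b,None,fx=6.9,fy=6.9,interpolation=cv2.INTER_CUBIC)[:,:,::-1])
h=cv2.cvtColor(f,cv2.COLOR_RGB2HSV)
def comps(m,z,nm):
    m=m.astype(np.uint8);M=np.zeros_like(m);M[170:235,195:310]=m[170:235,195:310]
    k,l,s,c=cv2.connectedComponentsWithStats(M)
    for i in range(1,k):
        if s[i,4]>8:
            pts=np.argwhere(l==i)[:,::-1].astype(np.float32)
            print(nm,s[i].tolist(),c[i].round(2),ray("top",*c[i],z).round(1),cv2.minAreaRect(pts))
comps((h[...,1]>140)&((h[...,0]<8)|(h[...,0]>172))&(h[...,2]>90),70,"red")
comps((h[...,1]>130)&(h[...,0]>100)&(h[...,0]<125)&(h[...,2]>60),94,"blue")
comps((h[...,1]>90)&(h[...,0]>12)&(h[...,0]<32)&(h[...,2]>90),100,"brass")
comps((h[...,2]<45),169,"black")
E
```

```text
red [275, 189, 4, 12, 40] [276.52 194.08] [613.2  97.9  70. ] ((276.5, 194.5), (11.0, 3.0), 90.0)
blue [222, 182, 16, 14, 147] [229.54 187.69] [625.8 253.4  94. ] ((229.5352783203125, 188.4588165283203), (12.194745063781738, 14.955818176269531), 85.60128784179688)
blue [224, 201, 17, 17, 167] [232.22 209.9 ] [551.5 241.4  94. ] ((232.13998413085938, 208.97998046875), (16.12203598022461, 14.424979209899902), 81.8698959350586)
brass [232, 193, 6, 12, 25] [235.   199.84] [584.1 233.1 100. ] ((235.01922607421875, 198.9038543701172), (4.3145551681518555, 11.178619384765625), 11.309932708740234)
brass [225, 202, 6, 4, 13] [227.85 203.23] [572.2 256.1 100. ] ((227.60003662109375, 203.2000274658203), (5.692099571228027, 1.8973664045333862), 18.43494987487793)
black [212, 199, 6, 4, 14] [214.93 200.93] [565.2 289.4 169. ] ((214.80001831054688, 201.1000213623047), (2.683281421661377, 4.919349670410156), 63.43495178222656)
```

View pics/top1.png

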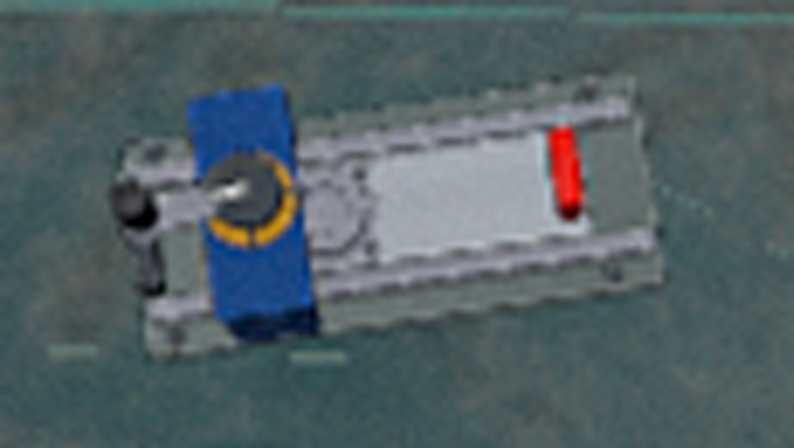

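Read from the zoom: knob top about (133,203), bush ring centre about (251,199), hub top about (243,189). Base corners are about (128,140), (632,78), (662,283) and (150,357), and the handle top is about (564,165). I'll cast these onto their known heights.

```bash
python3 - <<'E'
from h import *
P=lambda x,y,z: ray("top",(x+.5)/6.9-.5+195,(y+.5)/6.9-.5+170,z)
q={k:P(*v) for k,v in dict(knob=(133,203,169),bush=(251,199,100),hub=(243,189,122),c1=(128,140,14),c2=(632,78,14),c3=(662,283,14),c4=(150,357,14),handle=(563,160,70),b1=(188,98,94),b2=(285,85,94),b3=(316,310,94),b4=(222,318,94)).items()}
for k,v in q.items(): print(k,v.round(1))
y=(q['c1']+q['c4']-q['c2']-q['c3'])/2; w=(q['c1']+q['c2']-q['c3']-q['c4'])/2
print("L",np.linalg.norm(y),"W",np.linalg.norm(w),"yaw",np.arctan2(-y[0],y[1]),np.arctan2(w[1],w[0]))
a=np.arctan2(-y[0],y[1]);u=np.array([-np.sin(a),np.cos(a),0])
c=(q['c1']+q['c2']+q['c3']+q['c4'])/4;print("axis from base",c+u*65,"bridge c",(q['b1']+q['b2']+q['b3']+q['b4'])/4)
ax=c+u*65
for k in('knob','handle'):d=q[k]-ax;print(k,d@u,d@np.array([np.cos(a),np.sin(a),0]))
# red pixels detail
f=imaging.grab_frame("scene");h=cv2.cvtColor(f,cv2.COLOR_RGB2HSV)
m=(h[...,1]>140)&((h[...,0]<8)|(h[...,0]>172))&(h[...,2]>90);m[:, :245]=0;m[:,275:]=0;p=np.argwhere(m);print(p.min(0),p.max(0),p.mean(0)[::-1]); print(proj("scene",q['handle']),proj("scene",q['knob']))
cv2.imwrite("pics/sc1.png",cv2.resize(f[190:275,180:290],None,fx=7,fy=7,interpolation=cv2.INTER_CUBIC)[:,:,::-1])
E
```

```text
knob [571.3 293.1 169. ]
bush [588.5 246.6 100. ]
hub [588.8 248.3 122. ]
c1 [634.8 318.5  14. ]
c2 [672.9  66.2  14. ]
c3 [568.3  48.9  14. ]
c4 [524.8 302.3  14. ]
handle [617.6  99.2  70. ]
b1 [638.5 279.5  94. ]
b2 [646.  233.2  94. ]
b3 [536.8 214.2  94. ]
b4 [531.9 258.6  94. ]
L 256.11352896396676 W 108.54794383899379 yaw 0.1600207581960072 0.15464061506926727
axis from base [589.85889953 248.14394572  14.        ] bridge c [588.28141366 246.35083367  94.        ]
knob 47.30109438854039 -11.132224884281323
handle -151.4994758562681 3.6806743069139154
[215 253] [227 262] [257.69230769 221.07692308]
[256.94071083 216.42624593] [219.19983041 210.4276418 ]
```

View pics/sc1.png

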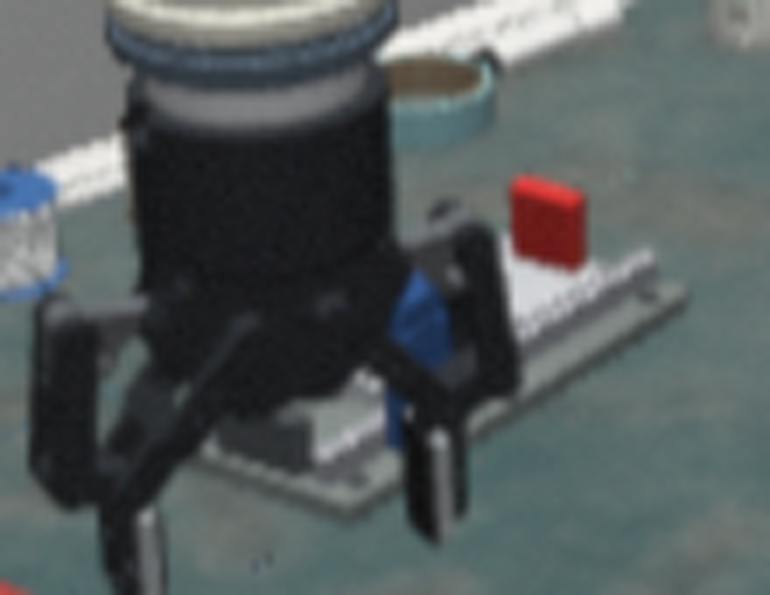

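The scene view shows the upright red handle, but the rest of the stand is hidden by the gripper. The sizes check out: base 256x109 mm, axis about (589,247.5), yaw about 0.157, and the slide starts roughly 18 mm in. Moving behind the handle now with the fingers shut.

Request:
{"api": "drive_tool", "payload": {"plan": [{"x": -5.8, "y": -4.0, "z": -0.4, "az": -2, "hand": 0}, {"x": -11.6, "y": -8.0, "z": -0.4, "az": -4.3, "hand": 0}, {"x": -11.6, "y": -8.0, "z": -0.4, "az": -4.3, "hand": 0}, {"x": -11.6, "y": -8.0, "z": -0.4, "az": -4.3, "hand": 0}, {"x": -11.6, "y": -8.0, "z": -0.4, "az": -4.3, "hand": 0}, {"x": -11.6, "y": -8.0, "z": -0.4, "az": -4.3, "hand": 0}, {"x": -11.6, "y": -8.0, "z": -0.4, "az": -4.3, "hand": 0}, {"x": -11.6, "y": -8.0, "z": -0.4, "az": -4.3, "hand": 0}]}}

```text
invalid input
```

Request:
{"api": "drive_tool", "payload": {"plan": [{"x": -0.8, "y": -0.6, "z": -0.4, "ax": 0, "ay": 0, "az": -1, "hand": 0}, {"x": -1.6, "y": -1.1, "z": -0.4, "ax": 0, "ay": 0, "az": -2, "hand": 0}, {"x": -2.4, "y": -1.7, "z": -0.4, "ax": 0, "ay": 0, "az": -3, "hand": 0}, {"x": -3.2, "y": -2.2, "z": -0.4, "ax": 0, "ay": 0, "az": -4, "hand": 0}, {"x": -4.0, "y": -2.8, "z": -0.4, "ax": 0, "ay": 0, "az": -4.3, "hand": 0}, {"x": -4.8, "y": -3.3, "z": -0.4, "ax": 0, "ay": 0, "az": -4.3, "hand": 0}, {"x": -5.6, "y": -3.9, "z": -0.4, "ax": 0, "ay": 0, "az": -4.3, "hand": 0}, {"x": -6.4, "y": -4.4, "z": -0.4, "ax": 0, "ay": 0, "az": -4.3, "hand": 0}], "grip_force": 30}}

```text
clock: 1.0
eef_pos: [423.6, 293.8, 216.5]
tcp_rot: [-3.142, -0.0, -2.983]
contact_force: [1.5, 1.1, -0.2]
opening: -0.0
grasp_force: 0.0
```

Request:
{"api": "drive_tool", "payload": {"plan": [{"x": -0.4, "y": -0.8, "z": 0, "ax": 0, "ay": 0, "az": 0, "hand": 0}, {"x": -0.8, "y": -1.5, "z": 0, "ax": 0, "ay": 0, "az": 0, "hand": 0}, {"x": -1.2, "y": -2.3, "z": 0, "ax": 0, "ay": 0, "az": 0, "hand": 0}, {"x": -1.7, "y": -3.1, "z": 0, "ax": 0, "ay": 0, "az": 0, "hand": 0}, {"x": -2.2, "y": -3.9, "z": 0, "ax": 0, "ay": 0, "az": 0, "hand": 0}, {"x": -2.7, "y": -4.8, "z": 0, "ax": 0, "ay": 0, "az": 0, "hand": 0}, {"x": -3.1, "y": -5.5, "z": 0, "ax": 0, "ay": 0, "az": 0, "hand": 0}, {"x": -3.1, "y": -5.5, "z": 0, "ax": 0, "ay": 0, "az": 0, "hand": 0}]}}

```text
clock: 1.8
eef_pos: [622.1, 44.6, 216.1]
tcp_rot: [-3.14, 0.001, -2.987]
contact_force: [0.7, -0.3, -1.1]
opening: -0.003
grasp_force: 0.0
```

```bash
python3 - <<'E'
from h import *
s=monitor.sense();print(s["eef_pos"].round(1),s["qpos"].round(2),s["contact_force"].round(1))
f=imaging.grab_frame("scene");cv2.imwrite("pics/sc2.png",cv2.resize(f[150:290,150:330],None,fx=4.2,fy=4.2,interpolation=cv2.INTER_CUBIC)[:,:,::-1])
E
```

```text
[622.1  44.6 216.1] [ 0.07  0.33  1.62 -0.    1.19 -1.66] [ 0.7 -0.3 -1.1]
```

View pics/sc2.png

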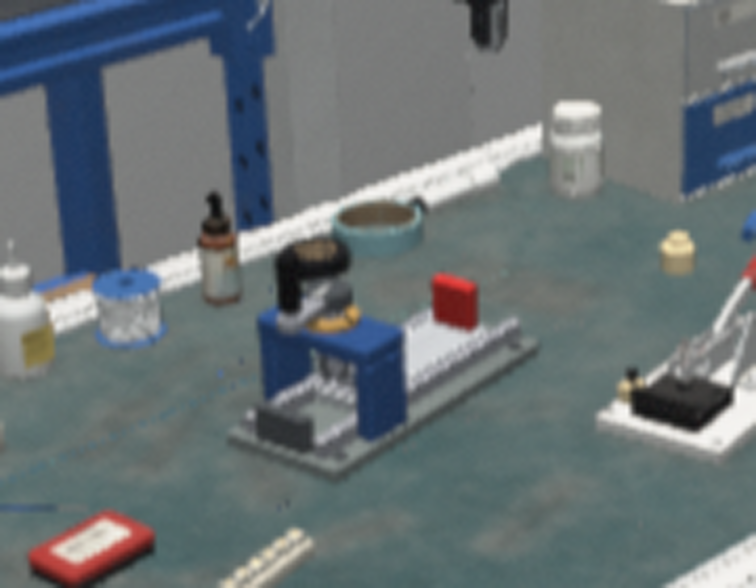

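The scene view is now clear. The knob top is at about (291,250) in the zoom, which is full-image (219.3,209.5), within 1 px of the prediction from the top-view fix. The red handle is at about (455,283). Descending behind it.

Request:
{"api": "drive_tool", "payload": {"plan": [{"x": 0, "y": 0, "z": 0.7, "ax": 0, "ay": 0, "az": 0, "hand": 0}, {"x": 0, "y": 0, "z": 1.4, "ax": 0, "ay": 0, "az": 0, "hand": 0}, {"x": 0, "y": 0, "z": 2.1, "ax": 0, "ay": 0, "az": 0, "hand": 0}, {"x": 0, "y": 0, "z": 2.7, "ax": 0, "ay": 0, "az": 0, "hand": 0}, {"x": 0, "y": 0, "z": 3.2, "ax": 0, "ay": 0, "az": 0, "hand": 0}, {"x": 0, "y": 0, "z": 3.4, "ax": 0, "ay": 0, "az": 0, "hand": 0}, {"x": 0, "y": 0.3, "z": 3.4, "ax": 0, "ay": 0, "az": 0, "hand": 0}, {"x": 0, "y": 0.5, "z": 3.4, "ax": 0, "ay": 0, "az": 0, "hand": 0}]}}

```text
clock: 2.65
eef_pos: [615.6, 75.1, 47.4]
tcp_rot: [3.141, 0.001, -2.983]
contact_force: [0.9, 0.3, 0.5]
opening: 0.005
grasp_force: 0.0
```

Request:
{"api": "drive_tool", "payload": {"plan": [{"x": 0, "y": 0.1, "z": 0, "ax": 0, "ay": 0, "az": 0, "hand": 0}, {"x": 0, "y": 0.2, "z": 0, "ax": 0, "ay": 0, "az": 0, "hand": 0}, {"x": 0, "y": 0.3, "z": 0, "ax": 0, "ay": 0, "az": 0, "hand": 0}, {"x": 0, "y": 0.4, "z": 0, "ax": 0, "ay": 0, "az": 0, "hand": 0}, {"x": 0, "y": 0.5, "z": 0, "ax": 0, "ay": 0, "az": 0, "hand": 0}, {"x": 0, "y": 0.6, "z": 0, "ax": 0, "ay": 0, "az": 0, "hand": 0}, {"x": 0, "y": 0.64, "z": 0, "ax": 0, "ay": 0, "az": 0, "hand": 0}, {"x": 0, "y": 0.68, "z": 0, "ax": 0, "ay": 0, "az": 0, "hand": 0}]}}

```text
clock: 3.45
eef_pos: [610.1, 107.1, 46.4]
tcp_rot: [-3.142, -0.0, -2.983]
contact_force: [-0.2, 0.5, 0.2]
opening: -0.002
grasp_force: 0.0
```

```bash
python3 - <<'E'
from h import *
a=imaging.grab_frame("scene")[170:270,190:310];b=imaging.grab_frame("top")[160:245,190:310]
g=lambda i:cv2.resize(i,(560,420),interpolation=cv2.INTER_CUBIC)
cv2.imwrite("pics/p3.png",cv2.resize(np.hstack([g(a),g(b)]),(800,300))[:,:,::-1]);print(monitor.sense()["contact_force"])
E
```

```text
[-0.09744381  0.21460196 -0.16923282]
```

View pics/p3.png

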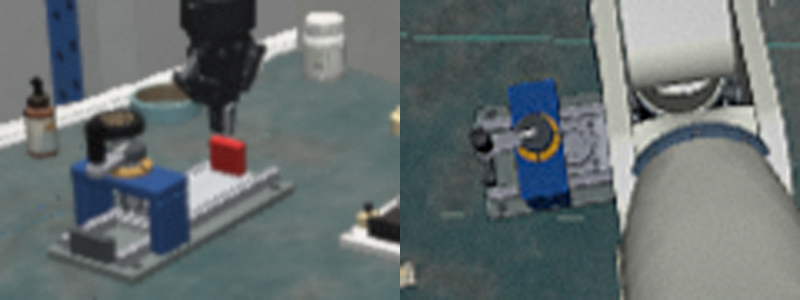

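```bash
python3 - <<'E'
from h import *
f=imaging.grab_frame("scene");h=cv2.cvtColor(f,cv2.COLOR_RGB2HSV)
m=(h[...,1]>140)&((h[...,0]<8)|(h[...,0]>172))&(h[...,2]>90);m[:, :235]=0;m[:,275:]=0;m[:200]=0;m[240:]=0;p=np.argwhere(m);print(p.min(0),p.max(0),p.mean(0)[::-1])
for d in(-170,-151,-120):
  for z in(70,30): print(d,z,proj("scene",[589-.156*d,247.5+.988*d,z]).round(1))
print("tcp",proj("scene",[610.1,107.1,46.4]))
E
```

```text
[215 253] [227 262] [257.7047619  221.13333333]
-170 70 [261.6 214.9]
-170 30 [261.9 225.4]
-151 70 [258.1 216.8]
-151 30 [258.5 227.4]
-120 70 [252.4 220. ]
-120 30 [252.9 230.7]
tcp [256.96695248 224.07861629]
```

```bash
python3 - <<'E'
from h import *
print(proj("scene",[179.7,598,200]),proj("scene",[622.1,44.6,216]),proj("scene",[610,107,75]))
f=imaging.grab_frame("scene")[180:240,225:295]
cv2.imwrite("pics/p4.png",cv2.resize(f,(700,600),interpolation=cv2.INTER_CUBIC)[:,:,::-1])
E
```

```text
[222.59987683 289.35199172] [266.47797431 171.60040833] [256.71970063 216.41997168]
```

View pics/p4.png

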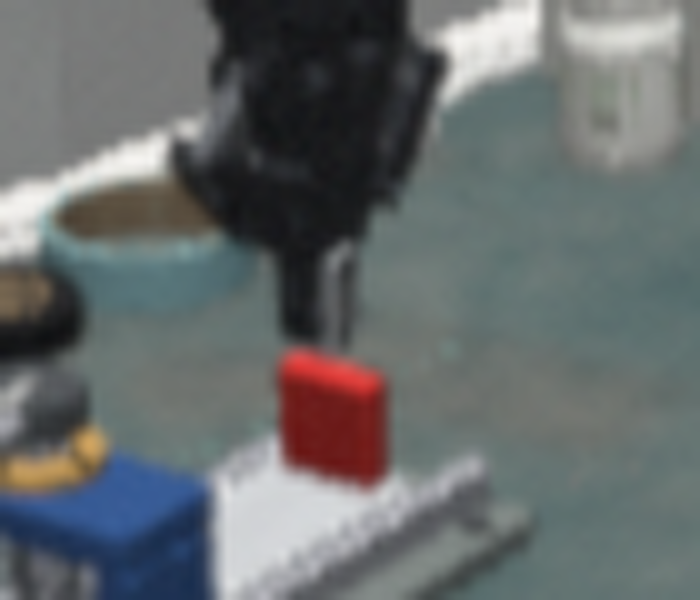

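Both scene views show the fingertips about 10 px higher in the image than the reported TCP predicts. The real tips are therefore about 36 mm above the reported height, and they passed over the handle. I'll back off, go lower and push again while watching the force.

Request:
{"api": "drive_tool", "payload": {"plan": [{"x": 0, "y": -0.4, "z": 0, "ax": 0, "ay": 0, "az": 0, "hand": 0}, {"x": 0, "y": -0.8, "z": 0, "ax": 0, "ay": 0, "az": 0, "hand": 0}, {"x": 0, "y": -1.0, "z": 0, "ax": 0, "ay": 0, "az": 0, "hand": 0}, {"x": 0, "y": -1.0, "z": 0.1, "ax": 0, "ay": 0, "az": 0, "hand": 0}, {"x": 0, "y": -1.0, "z": 0.2, "ax": 0, "ay": 0, "az": 0, "hand": 0}, {"x": 0, "y": -1.0, "z": 0.3, "ax": 0, "ay": 0, "az": 0, "hand": 0}, {"x": 0, "y": -1.0, "z": 0.4, "ax": 0, "ay": 0, "az": 0, "hand": 0}, {"x": 0, "y": -1.0, "z": 0.5, "ax": 0, "ay": 0, "az": 0, "hand": 0}]}}

```text
clock: 4.45
eef_pos: [617.8, 58.1, 20.8]
tcp_rot: [3.142, -0.0, -2.982]
contact_force: [-0.4, -0.2, -0.6]
opening: 0.002
grasp_force: 0.0
```

```bash
python3 - <<'E'
from h import *
s=monitor.sense();print(s["eef_pos"].round(1),s["contact_force"].round(1))
f=imaging.grab_frame("scene")[180:240,225:295]
cv2.imwrite("pics/p5.png",cv2.resize(f,(700,600),interpolation=cv2.INTER_CUBIC)[:,:,::-1])
E
```

```text
[617.8  58.1  20.8] [-0.4 -0.2 -0.6]
```

View pics/p5.png

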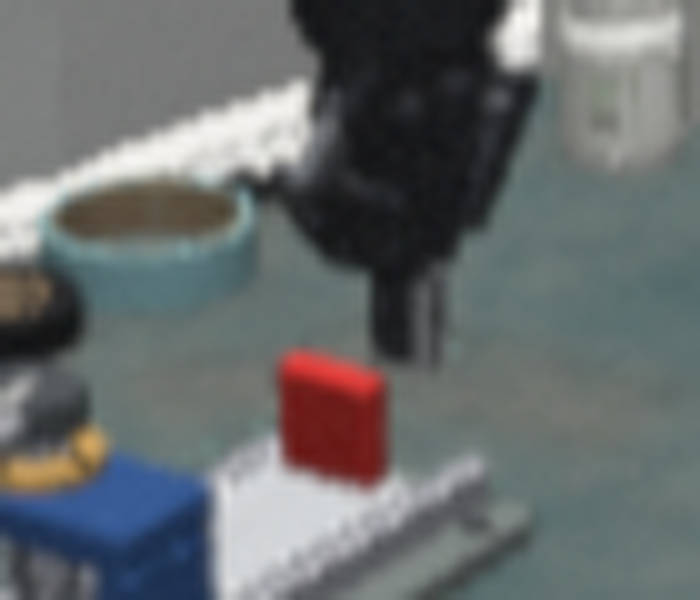

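```bash
python3 - <<'E'
from h import *
for z in(150,200,250,300,350): print(z,ray("top",274,185.5,z).round(0), proj("top",[610,107,z]).round(1),proj("top",[673,46,z]).round(1))
print(proj("scene",[617.8,58.1,20.8]))
for z in(20.8,40,58): print(ray("scene",266,216.3,z).round(1))
E
```

```text
150 [624. 106. 150.] [273.5 189.7] [293. 171.]
200 [612. 105. 200.] [273.3 186.2] [293.4 166.9]
250 [600. 104. 250.] [273.1 182.4] [293.9 162.5]
300 [589. 103. 300.] [272.9 178.4] [294.4 157.8]
350 [577. 102. 350.] [272.6 174. ] [294.9 152.9]
[266.03917225 225.67658172]
[675.2   3.6  20.8]
[644.2  32.4  40. ]
[615.1  59.4  58. ]
```

Column 274 in the top view fits a pure height bias, so true tip z is about the reported z plus 37 mm. Lowering 10 mm more, then pushing.

Request:
{"api": "drive_tool", "payload": {"plan": [{"x": 0, "y": 0, "z": 0.2, "ax": 0, "ay": 0, "az": 0, "hand": 0}, {"x": 0, "y": 0.2, "z": 0.2, "ax": 0, "ay": 0, "az": 0, "hand": 0}, {"x": 0, "y": 0.35, "z": 0.2, "ax": 0, "ay": 0, "az": 0, "hand": 0}, {"x": 0, "y": 0.5, "z": 0.2, "ax": 0, "ay": 0, "az": 0, "hand": 0}, {"x": 0, "y": 0.6, "z": 0.2, "ax": 0, "ay": 0, "az": 0, "hand": 0}, {"x": 0, "y": 0.7, "z": 0.2, "ax": 0, "ay": 0, "az": 0, "hand": 0}, {"x": 0, "y": 0.8, "z": 0.2, "ax": 0, "ay": 0, "az": 0, "hand": 0}, {"x": 0, "y": 0.9, "z": 0.2, "ax": 0, "ay": 0, "az": 0, "hand": 0}]}}

```text
clock: 5.3
eef_pos: [610.5, 102.3, 11.5]
tcp_rot: [-3.141, -0.001, -2.983]
contact_force: [-1.5, -3.9, -0.8]
opening: 0.002
grasp_force: 1.7
```

Request:
{"api": "drive_tool", "payload": {"plan": [{"x": 0, "y": 0.03, "z": 0, "ax": 0, "ay": 0, "az": 0, "hand": 0}, {"x": 0, "y": 0.06, "z": 0, "ax": 0, "ay": 0, "az": 0, "hand": 0}]}}

```text
clock: 5.5
eef_pos: [610.2, 105.1, 11.5]
tcp_rot: [-3.142, -0.0, -2.983]
contact_force: [-1.8, -3.0, -0.6]
opening: -0.001
grasp_force: 1.6
```

Request:
{"api": "drive_tool", "payload": {"plan": [{"x": 0, "y": 0.03, "z": 0, "ax": 0, "ay": 0, "az": 0, "hand": 0}, {"x": 0, "y": 0.06, "z": 0, "ax": 0, "ay": 0, "az": 0, "hand": 0}, {"x": 0, "y": 0.08, "z": 0, "ax": 0, "ay": 0, "az": 0, "hand": 0}]}}

```text
clock: 5.8
eef_pos: [609.8, 109.0, 11.5]
tcp_rot: [-3.142, -0.0, -2.983]
contact_force: [-1.6, -4.4, -0.7]
opening: -0.002
grasp_force: 2.1
```

Request:
{"api": "drive_tool", "payload": {"plan": [{"x": 0, "y": 0.03, "z": 0, "ax": 0, "ay": 0, "az": 0, "hand": 0}, {"x": 0, "y": 0.05, "z": 0, "ax": 0, "ay": 0, "az": 0, "hand": 0}]}}

```text
clock: 6.0
eef_pos: [609.7, 109.1, 11.6]
tcp_rot: [-3.138, -0.0, -2.982]
contact_force: [0.7, -20.1, 0.6]
opening: -0.003
grasp_force: 10.2
```

The slide is home: it stopped firmly at 20 N, within about 1.5 mm of where I expected. Retreating, rising and moving to the knob.

Request:
{"api": "drive_tool", "payload": {"plan": [{"x": 0, "y": -0.3, "z": 0, "ax": 0, "ay": 0, "az": 0, "hand": 0}, {"x": 0, "y": -0.6, "z": -0.1, "ax": 0, "ay": 0, "az": 0, "hand": 0}, {"x": 0, "y": -0.6, "z": -0.9, "ax": 0, "ay": 0, "az": 0, "hand": 0}, {"x": 0, "y": -0.6, "z": -1.7, "ax": 0, "ay": 0, "az": 0, "hand": 0}, {"x": 0, "y": -0.6, "z": -2.5, "ax": 0, "ay": 0, "az": 0, "hand": 0}, {"x": 0, "y": -0.6, "z": -3.1, "ax": 0, "ay": 0, "az": 0, "hand": 0}, {"x": 0, "y": -0.6, "z": -3.1, "ax": 0, "ay": 0, "az": 0, "hand": 0}]}}

```text
clock: 6.7
eef_pos: [617.8, 81.9, 172.2]
tcp_rot: [3.141, 0.009, -2.984]
contact_force: [0.3, -0.2, -0.6]
opening: -0.002
grasp_force: 0.0
```

Request:
{"api": "drive_tool", "payload": {"plan": [{"x": 0.02, "y": 0.6, "z": 0, "ax": 0, "ay": 0, "az": -1.4, "hand": 30}, {"x": 0.05, "y": 1.2, "z": 0, "ax": 0, "ay": 0, "az": -2.8, "hand": 30}, {"x": 0.08, "y": 1.8, "z": 0, "ax": 0, "ay": 0, "az": -4.2, "hand": 30}, {"x": 0.1, "y": 2.4, "z": 0, "ax": 0, "ay": 0, "az": -5.6, "hand": 30}, {"x": 0.12, "y": 3.0, "z": 0, "ax": 0, "ay": 0, "az": -7, "hand": 30}, {"x": 0.15, "y": 3.6, "z": 0, "ax": 0, "ay": 0, "az": -8.4, "hand": 30}, {"x": 0.18, "y": 4.1, "z": 0, "ax": 0, "ay": 0, "az": -9.8, "hand": 30}, {"x": 0.18, "y": 4.28, "z": 0, "ax": 0, "ay": 0, "az": -11.2, "hand": 30}]}}

```text
clock: 7.5
eef_pos: [570.9, 293.7, 166.0]
tcp_rot: [3.141, 0.001, -1.803]
contact_force: [0.3, 0.5, 0.4]
opening: 0.351
grasp_force: 0.0
```

Request:
{"api": "drive_tool", "payload": {"plan": [{"x": 0, "y": 0, "z": 0, "ax": 0, "ay": 0, "az": -1.4, "hand": 30}, {"x": 0, "y": 0, "z": 0, "ax": 0, "ay": 0, "az": -2.8, "hand": 30}, {"x": 0, "y": 0, "z": 0, "ax": 0, "ay": 0, "az": -3.1, "hand": 30}]}}

```text
clock: 7.8
eef_pos: [571.5, 291.6, 165.9]
tcp_rot: [3.141, 0.0, -1.48]
contact_force: [-0.7, 0.7, -0.0]
opening: 0.348
grasp_force: 0.0
```

```bash
python3 - <<'E'
from h import *
s=monitor.sense();print(s["eef_pos"].round(1),s["tcp_rot"].round(3),s["contact_force"].round(1),s["opening"],s["qpos"].round(2))
p=s["eef_pos"];print(proj("scene",p+[0,0,37]),proj("scene",p))
f=imaging.grab_frame("scene")[150:240,180:290]
cv2.imwrite("pics/p6.png",cv2.resize(f,(733,600),interpolation=cv2.INTER_CUBIC)[:,:,::-1])
E
```

```text
[571.5 291.6 165.9] [ 3.141  0.    -1.48 ] [-0.7  0.7 -0. ] 0.34837322679457355 [ 0.47  0.41  1.62  0.    1.11 -2.76]
[218.83740733 199.96704229] [219.60488567 211.21246559]
```

View pics/p6.png

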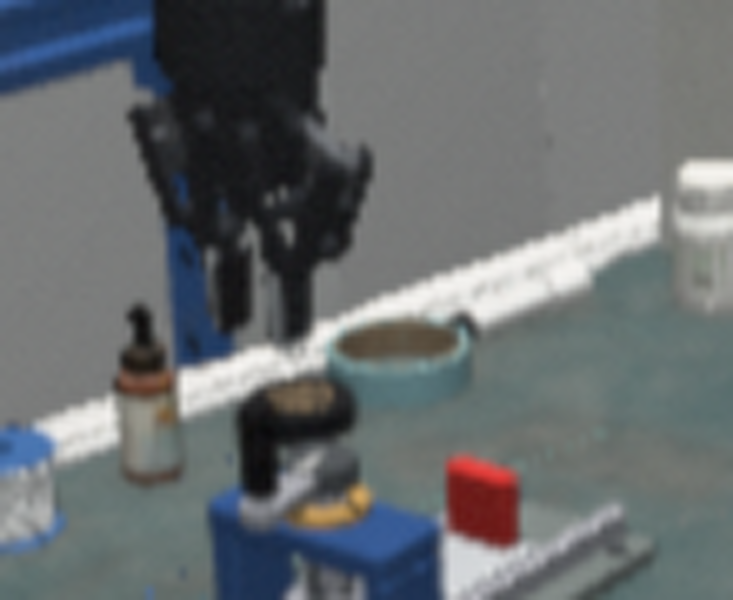

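The fingers straddle the knob column: tip midpoint about (219.3,200.7), against (218.8,200.0) predicted with the height bias, and the knob at u about 218.6. Lowering over it.

Request:
{"api": "drive_tool", "payload": {"plan": [{"x": 0, "y": 0, "z": 0.2, "ax": 0, "ay": 0, "az": 0, "hand": 30}, {"x": 0, "y": 0, "z": 0.4, "ax": 0, "ay": 0, "az": 0, "hand": 30}, {"x": 0, "y": 0, "z": 0.6, "ax": 0, "ay": 0, "az": 0, "hand": 30}, {"x": 0, "y": 0, "z": 0.7, "ax": 0, "ay": 0, "az": 0, "hand": 30}, {"x": 0, "y": 0, "z": 0.75, "ax": 0, "ay": 0, "az": 0, "hand": 30}, {"x": 0, "y": 0, "z": 0.8, "ax": 0, "ay": 0, "az": 0, "hand": 30}]}}

```text
clock: 8.45
eef_pos: [571.5, 291.8, 126.2]
tcp_rot: [3.141, 0.0, -1.486]
contact_force: [0.4, 0.8, -0.6]
opening: 0.353
grasp_force: 0.0
```

Request:
{"api": "drive_tool", "payload": {"plan": [{"x": 0, "y": 0, "z": 0.2, "ax": 0, "ay": 0, "az": 0, "hand": 30}, {"x": 0, "y": 0, "z": 0.4, "ax": 0, "ay": 0, "az": 0, "hand": 30}, {"x": 0, "y": 0, "z": 0.6, "ax": 0, "ay": 0, "az": 0, "hand": 30}, {"x": 0, "y": 0, "z": 0.66, "ax": 0, "ay": 0, "az": 0, "hand": 30}]}}

```text
clock: 8.85
eef_pos: [570.6, 291.3, 91.7]
tcp_rot: [3.14, -0.001, -1.486]
contact_force: [-0.5, -0.1, -0.5]
opening: 0.35
grasp_force: 0.0
```

No contact, so the knob is between the pads. Narrowing the fingers slightly and moving onto the crank circle, with tool +x pointing at the axis and pushing along tool −y.

Request:
{"api": "drive_tool", "payload": {"plan": [{"x": -0.02, "y": -0.04, "z": 0, "ax": 0, "ay": 0, "az": 0, "hand": 24}, {"x": -0.04, "y": -0.09, "z": 0, "ax": 0, "ay": 0, "az": 0, "hand": 24}, {"x": -0.06, "y": -0.14, "z": 0, "ax": 0, "ay": 0, "az": 0, "hand": 24}, {"x": -0.08, "y": -0.19, "z": 0, "ax": 0, "ay": 0, "az": 0, "hand": 24}, {"x": -0.09, "y": -0.24, "z": 0, "ax": 0, "ay": 0, "az": 0, "hand": 24}, {"x": -0.09, "y": -0.28, "z": 0, "ax": 0, "ay": 0, "az": 0, "hand": 24}]}}

```text
clock: 9.45
eef_pos: [584.8, 297.5, 93.7]
tcp_rot: [3.141, 0.0, -1.486]
contact_force: [-5.3, 0.3, 3.8]
opening: 0.281
grasp_force: 2.5
```

```bash
cat > st.py <<'E'
from h import *
s=monitor.sense();p=s["eef_pos"];A=np.array([588.9,247.4]);a=.157
d=p[:2]-A;ex=np.array([np.cos(a),np.sin(a)]);u=np.array([-ex[1],ex[0]])
psi=s["tcp_rot"][2];tx=np.array([np.cos(psi),np.sin(psi)]);ty=np.array([tx[1],-tx[0]])
F=s["contact_force"][:2]
print("t",s["clock"],"pos",p.round(1),"r",np.hypot(*d).round(2),"th_pos",np.arctan2(d@ex,d@u).round(3),"yaw",psi.round(3),"Fx(rad),Fy(tan)",(F@tx).round(1),(F@ty).round(1),"Fz",s["contact_force"][2].round(1),"open",s["opening"].round(3),"grasp",round(s["grasp_force"],1),"q6",s["qpos"][5].round(2))
E
python3 st.py
```

```text
Traceback (most recent call last):
  File "st.py", line 6, in <module>
    print("t",s["clock"],"pos",p.round(1),"r",np.hypot(*d).round(2),"th_pos",np.arctan2(d@ex,d@u).round(3),"yaw",psi.round(3),"Fx(rad),Fy(tan)",(F@tx).round(1),(F@ty).round(1),"Fz",s["contact_force"][2].round(1),"open",s["opening"].round(3),"grasp",round(s["grasp_force"],1),"q6",s["qpos"][5].round(2))
                                                                                                                                                                                                                           ^^^^^^^^^^^^^^^^^^
AttributeError: 'float' object has no attribute 'round'
```

Contact force is 5.3 N tangential, which matches the expected friction. Starting the forward half turn, raised 4 mm for clearance from the crank arm.

Request:
{"api": "drive_tool", "payload": {"plan": [{"x": 0.008, "y": -0.125, "z": -0.08, "ax": 0, "ay": 0, "az": 1.2, "hand": 24}, {"x": 0.031, "y": -0.249, "z": -0.08, "ax": 0, "ay": 0, "az": 2.4, "hand": 24}, {"x": 0.07, "y": -0.368, "z": -0.08, "ax": 0, "ay": 0, "az": 3.6, "hand": 24}, {"x": 0.124, "y": -0.482, "z": -0.08, "ax": 0, "ay": 0, "az": 4.8, "hand": 24}, {"x": 0.191, "y": -0.588, "z": -0.08, "ax": 0, "ay": 0, "az": 6.0, "hand": 24}, {"x": 0.271, "y": -0.685, "z": -0.08, "ax": 0, "ay": 0, "az": 7.2, "hand": 24}, {"x": 0.363, "y": -0.771, "z": -0.08, "ax": 0, "ay": 0, "az": 8.4, "hand": 24}, {"x": 0.464, "y": -0.844, "z": -0.08, "ax": 0, "ay": 0, "az": 9.6, "hand": 24}]}}

```text
clock: 10.25
eef_pos: [628.8, 278.4, 96.8]
tcp_rot: [3.14, -0.0, -2.496]
contact_force: [-2.0, 3.2, -3.5]
opening: 0.275
grasp_force: 2.6
```

```bash
sed -i 's/s\["opening"\].round(3)/s["opening"]/' st.py; python3 st.py
```

```text
t 10.25 pos [628.8 278.4  96.8] r 50.57 th_pos 1.067 yaw -2.496 Fx(rad),Fy(tan) -0.3 3.7 Fz -3.5 open 0.2752075036817273 grasp 2.6 q6 -1.8
```

Request:
{"api": "drive_tool", "payload": {"plan": [{"x": 0.008, "y": -0.125, "z": 0, "ax": 0, "ay": 0, "az": 1.2, "hand": 24}, {"x": 0.031, "y": -0.249, "z": 0, "ax": 0, "ay": 0, "az": 2.4, "hand": 24}, {"x": 0.07, "y": -0.368, "z": 0, "ax": 0, "ay": 0, "az": 3.6, "hand": 24}, {"x": 0.124, "y": -0.482, "z": 0, "ax": 0, "ay": 0, "az": 4.8, "hand": 24}, {"x": 0.191, "y": -0.588, "z": 0, "ax": 0, "ay": 0, "az": 6.0, "hand": 24}, {"x": 0.271, "y": -0.685, "z": 0, "ax": 0, "ay": 0, "az": 7.2, "hand": 24}, {"x": 0.363, "y": -0.771, "z": 0, "ax": 0, "ay": 0, "az": 8.4, "hand": 24}, {"x": 0.464, "y": -0.844, "z": 0, "ax": 0, "ay": 0, "az": 9.6, "hand": 24}]}}

```text
clock: 11.05
eef_pos: [637.3, 231.1, 97.3]
tcp_rot: [3.139, 0.001, 2.782]
contact_force: [1.5, 5.1, -3.8]
opening: 0.282
grasp_force: 2.6
```

```bash
python3 st.py
```

```text
t 11.05 pos [637.3 231.1  97.3] r 51.13 th_pos 2.053 yaw 2.782 Fx(rad),Fy(tan) 0.4 5.3 Fz -3.8 open 0.2821241449638722 grasp 2.6 q6 -0.87
```

Request:
{"api": "drive_tool", "payload": {"plan": [{"x": 0.008, "y": -0.125, "z": 0, "ax": 0, "ay": 0, "az": 1.2, "hand": 24}, {"x": 0.031, "y": -0.249, "z": 0, "ax": 0, "ay": 0, "az": 2.4, "hand": 24}, {"x": 0.07, "y": -0.368, "z": 0, "ax": 0, "ay": 0, "az": 3.6, "hand": 24}, {"x": 0.124, "y": -0.482, "z": 0, "ax": 0, "ay": 0, "az": 4.8, "hand": 24}, {"x": 0.191, "y": -0.588, "z": 0, "ax": 0, "ay": 0, "az": 6.0, "hand": 24}, {"x": 0.271, "y": -0.685, "z": 0, "ax": 0, "ay": 0, "az": 7.2, "hand": 24}, {"x": 0.363, "y": -0.771, "z": 0, "ax": 0, "ay": 0, "az": 8.4, "hand": 24}, {"x": 0.464, "y": -0.844, "z": 0, "ax": 0, "ay": 0, "az": 9.6, "hand": 24}]}}

```text
clock: 11.85
eef_pos: [602.0, 198.9, 97.7]
tcp_rot: [3.137, 0.0, 1.776]
contact_force: [4.9, 1.2, -4.5]
opening: 0.284
grasp_force: 2.6
```

```bash
python3 st.py
```

```text
t 11.85 pos [602.  198.9  97.7] r 50.2 th_pos 3.035 yaw 1.776 Fx(rad),Fy(tan) 0.2 5.0 Fz -4.5 open 0.28359573780394665 grasp 2.6 q6 0.11
```

Forces are clean: about 5 N tangential, about 0 radial. A small extra forward for margin, then back.

Request:
{"api": "drive_tool", "payload": {"plan": [{"x": 0.008, "y": -0.125, "z": 0, "ax": 0, "ay": 0, "az": 1.2, "hand": 24}, {"x": 0.018, "y": -0.187, "z": 0, "ax": 0, "ay": 0, "az": 1.8, "hand": 24}, {"x": 0.008, "y": -0.125, "z": 0, "ax": 0, "ay": 0, "az": 1.2, "hand": 24}, {"x": 0, "y": 0, "z": 0, "ax": 0, "ay": 0, "az": 0, "hand": 24}, {"x": 0.008, "y": 0.125, "z": 0, "ax": 0, "ay": 0, "az": -1.2, "hand": 24}, {"x": 0.031, "y": 0.249, "z": 0, "ax": 0, "ay": 0, "az": -2.4, "hand": 24}, {"x": 0.07, "y": 0.368, "z": 0, "ax": 0, "ay": 0, "az": -3.6, "hand": 24}, {"x": 0.124, "y": 0.482, "z": 0, "ax": 0, "ay": 0, "az": -4.8, "hand": 24}]}}

```text
clock: 12.65
eef_pos: [622.2, 209.1, 97.6]
tcp_rot: [-3.14, 0.001, 2.289]
contact_force: [-4.6, -4.2, 4.9]
opening: 0.278
grasp_force: 2.7
```

Request:
{"api": "drive_tool", "payload": {"plan": [{"x": 0.008, "y": 0.125, "z": 0, "ax": 0, "ay": 0, "az": -1.2, "hand": 24}, {"x": 0.031, "y": 0.249, "z": 0, "ax": 0, "ay": 0, "az": -2.4, "hand": 24}, {"x": 0.07, "y": 0.368, "z": 0, "ax": 0, "ay": 0, "az": -3.6, "hand": 24}, {"x": 0.124, "y": 0.482, "z": 0, "ax": 0, "ay": 0, "az": -4.8, "hand": 24}, {"x": 0.191, "y": 0.588, "z": 0, "ax": 0, "ay": 0, "az": -6.0, "hand": 24}, {"x": 0.271, "y": 0.685, "z": 0, "ax": 0, "ay": 0, "az": -7.2, "hand": 24}, {"x": 0.363, "y": 0.771, "z": 0, "ax": 0, "ay": 0, "az": -8.4, "hand": 24}, {"x": 0.363, "y": 0.771, "z": 0, "ax": 0, "ay": 0, "az": -8.4, "hand": 24}]}}

```text
clock: 13.45
eef_pos: [640.6, 248.5, 98.1]
tcp_rot: [-3.141, 0.002, -3.117]
contact_force: [0.7, -4.7, 1.7]
opening: 0.278
grasp_force: 2.3
```

```bash
python3 st.py
```

```text
t 13.45 pos [640.6 248.5  98.1] r 51.75 th_pos 1.706 yaw -3.117 Fx(rad),Fy(tan) -0.6 -4.7 Fz 1.7 open 0.27831160735436666 grasp 2.3 q6 -1.23
```

The tap is at about 1.82 rad, which clears the back-off. Forward again.

Request:
{"api": "drive_tool", "payload": {"plan": [{"x": 0.008, "y": -0.125, "z": 0, "ax": 0, "ay": 0, "az": 1.2, "hand": 24}, {"x": 0.031, "y": -0.249, "z": 0, "ax": 0, "ay": 0, "az": 2.4, "hand": 24}, {"x": 0.07, "y": -0.368, "z": 0, "ax": 0, "ay": 0, "az": 3.6, "hand": 24}, {"x": 0.124, "y": -0.482, "z": 0, "ax": 0, "ay": 0, "az": 4.8, "hand": 24}, {"x": 0.191, "y": -0.588, "z": 0, "ax": 0, "ay": 0, "az": 6.0, "hand": 24}, {"x": 0.271, "y": -0.685, "z": 0, "ax": 0, "ay": 0, "az": 7.2, "hand": 24}, {"x": 0.363, "y": -0.771, "z": 0, "ax": 0, "ay": 0, "az": 8.4, "hand": 24}, {"x": 0.464, "y": -0.844, "z": 0, "ax": 0, "ay": 0, "az": 9.6, "hand": 24}]}}

```text
clock: 14.25
eef_pos: [618.5, 206.6, 97.5]
tcp_rot: [3.138, 0.0, 2.149]
contact_force: [3.5, 3.3, -3.8]
opening: 0.28
grasp_force: 2.6
```

Request:
{"api": "drive_tool", "payload": {"plan": [{"x": 0.008, "y": -0.125, "z": 0, "ax": 0, "ay": 0, "az": 1.2, "hand": 24}, {"x": 0.031, "y": -0.249, "z": 0, "ax": 0, "ay": 0, "az": 2.4, "hand": 24}, {"x": 0.07, "y": -0.368, "z": 0, "ax": 0, "ay": 0, "az": 3.6, "hand": 24}, {"x": 0.124, "y": -0.482, "z": 0, "ax": 0, "ay": 0, "az": 4.8, "hand": 24}, {"x": 0.191, "y": -0.588, "z": 0, "ax": 0, "ay": 0, "az": 6.0, "hand": 24}, {"x": 0.271, "y": -0.685, "z": 0, "ax": 0, "ay": 0, "az": 7.2, "hand": 24}, {"x": 0.363, "y": -0.771, "z": 0, "ax": 0, "ay": 0, "az": 8.4, "hand": 24}, {"x": 0.464, "y": -0.844, "z": 0, "ax": 0, "ay": 0, "az": 9.6, "hand": 24}]}}

```text
clock: 15.05
eef_pos: [570.5, 201.7, 97.5]
tcp_rot: [3.139, -0.002, 1.144]
contact_force: [5.2, -2.8, -3.6]
opening: 0.283
grasp_force: 2.6
```

```bash
python3 st.py
```

```text
t 15.05 pos [570.5 201.7  97.5] r 49.26 th_pos -2.602 yaw 1.144 Fx(rad),Fy(tan) -0.4 5.9 Fz -3.6 open 0.2831865951249771 grasp 2.6 q6 0.77
```

Request:
{"api": "drive_tool", "payload": {"plan": [{"x": 0.008, "y": -0.125, "z": 0, "ax": 0, "ay": 0, "az": 1.2, "hand": 24}, {"x": 0.031, "y": -0.249, "z": 0, "ax": 0, "ay": 0, "az": 2.4, "hand": 24}, {"x": 0.07, "y": -0.368, "z": 0, "ax": 0, "ay": 0, "az": 3.6, "hand": 24}, {"x": 0.124, "y": -0.482, "z": 0, "ax": 0, "ay": 0, "az": 4.8, "hand": 24}, {"x": 0.191, "y": -0.588, "z": 0, "ax": 0, "ay": 0, "az": 6.0, "hand": 24}, {"x": 0.271, "y": -0.685, "z": 0, "ax": 0, "ay": 0, "az": 7.2, "hand": 24}, {"x": 0.363, "y": -0.771, "z": 0, "ax": 0, "ay": 0, "az": 8.4, "hand": 24}, {"x": 0.363, "y": -0.771, "z": 0, "ax": 0, "ay": 0, "az": 8.4, "hand": 24}]}}

```text
clock: 15.85
eef_pos: [541.2, 233.8, 97.0]
tcp_rot: [3.141, 0.0, 0.269]
contact_force: [0.4, -3.9, -2.8]
opening: 0.282
grasp_force: 2.1
```

```bash
python3 st.py
```

```text
t 15.85 pos [541.2 233.8  97. ] r 49.61 th_pos -1.691 yaw 0.269 Fx(rad),Fy(tan) -0.6 3.9 Fz -2.8 open 0.2819465218731579 grasp 2.1 q6 1.71
```

The tap is at about 4.48 rad. Second back-off.

Request:
{"api": "drive_tool", "payload": {"plan": [{"x": 0.008, "y": 0.125, "z": 0, "ax": 0, "ay": 0, "az": -1.2, "hand": 24}, {"x": 0.031, "y": 0.249, "z": 0, "ax": 0, "ay": 0, "az": -2.4, "hand": 24}, {"x": 0.07, "y": 0.368, "z": 0, "ax": 0, "ay": 0, "az": -3.6, "hand": 24}, {"x": 0.124, "y": 0.482, "z": 0, "ax": 0, "ay": 0, "az": -4.8, "hand": 24}, {"x": 0.191, "y": 0.588, "z": 0, "ax": 0, "ay": 0, "az": -6.0, "hand": 24}, {"x": 0.271, "y": 0.685, "z": 0, "ax": 0, "ay": 0, "az": -7.2, "hand": 24}, {"x": 0.363, "y": 0.771, "z": 0, "ax": 0, "ay": 0, "az": -8.4, "hand": 24}, {"x": 0.464, "y": 0.844, "z": 0, "ax": 0, "ay": 0, "az": -9.6, "hand": 24}]}}

```text
clock: 16.65
eef_pos: [574.5, 200.1, 97.7]
tcp_rot: [-3.14, -0.001, 1.285]
contact_force: [-5.9, 1.2, 4.3]
opening: 0.279
grasp_force: 2.7
```

Request:
{"api": "drive_tool", "payload": {"plan": [{"x": 0.008, "y": 0.125, "z": 0, "ax": 0, "ay": 0, "az": -1.2, "hand": 24}, {"x": 0.031, "y": 0.249, "z": 0, "ax": 0, "ay": 0, "az": -2.4, "hand": 24}, {"x": 0.07, "y": 0.368, "z": 0, "ax": 0, "ay": 0, "az": -3.6, "hand": 24}, {"x": 0.07, "y": 0.368, "z": 0, "ax": 0, "ay": 0, "az": -3.6, "hand": 24}]}}

```text
clock: 17.05
eef_pos: [593.5, 197.8, 97.6]
tcp_rot: [-3.141, -0.0, 1.659]
contact_force: [-4.3, 0.4, 3.4]
opening: 0.282
grasp_force: 2.2
```

```bash
python3 st.py
```

```text
t 17.05 pos [593.5 197.8  97.6] r 49.81 th_pos -3.077 yaw 1.659 Fx(rad),Fy(tan) 0.8 -4.3 Fz 3.4 open 0.2822830902319495 grasp 2.2 q6 0.23
```

The tap is at about 3.3 rad. Releasing, rising and turning the wrist half a turn back to gain range for the final run.

Request:
{"api": "drive_tool", "payload": {"plan": [{"x": 0, "y": -0.06, "z": 0, "ax": 0, "ay": 0, "az": 0, "hand": 32}, {"x": 0, "y": -0.1, "z": 0, "ax": 0, "ay": 0, "az": 0, "hand": 32}, {"x": 0, "y": -0.1, "z": 0, "ax": 0, "ay": 0, "az": 0, "hand": 32}, {"x": 0, "y": -0.1, "z": -0.2, "ax": 0, "ay": 0, "az": 0, "hand": 32}, {"x": 0, "y": -0.1, "z": -0.5, "ax": 0, "ay": 0, "az": 0, "hand": 32}, {"x": 0, "y": -0.1, "z": -0.9, "ax": 0, "ay": 0, "az": 0, "hand": 32}, {"x": 0, "y": -0.1, "z": -1.1, "ax": 0, "ay": 0, "az": 0, "hand": 32}, {"x": 0, "y": -0.1, "z": -1.1, "ax": 0, "ay": 0, "az": -1, "hand": 32}]}}

```text
clock: 17.85
eef_pos: [590.2, 198.0, 155.5]
tcp_rot: [3.137, -0.001, 1.761]
contact_force: [0.0, -0.0, 0.3]
opening: 0.372
grasp_force: 0.0
```

Request:
{"api": "drive_tool", "payload": {"plan": [{"x": 0, "y": 0, "z": 0, "ax": 0, "ay": 0, "az": -1.4, "hand": 32}, {"x": 0, "y": 0, "z": 0, "ax": 0, "ay": 0, "az": -2.8, "hand": 32}, {"x": 0, "y": 0, "z": 0, "ax": 0, "ay": 0, "az": -4.2, "hand": 32}, {"x": 0, "y": 0, "z": 0, "ax": 0, "ay": 0, "az": -5.6, "hand": 32}, {"x": 0, "y": 0, "z": 0, "ax": 0, "ay": 0, "az": -7.0, "hand": 32}, {"x": 0, "y": 0, "z": 0, "ax": 0, "ay": 0, "az": -8.4, "hand": 32}, {"x": 0, "y": 0, "z": 0, "ax": 0, "ay": 0, "az": -9.8, "hand": 32}, {"x": 0, "y": 0, "z": 0, "ax": 0, "ay": 0, "az": -11.2, "hand": 32}]}}

```text
clock: 18.65
eef_pos: [588.9, 197.6, 153.3]
tcp_rot: [3.141, 0.001, 2.939]
contact_force: [0.4, -0.0, -0.8]
opening: 0.374
grasp_force: 0.0
```

Request:
{"api": "drive_tool", "payload": {"plan": [{"x": 0, "y": 0, "z": 0, "ax": 0, "ay": 0, "az": -1.4, "hand": 32}, {"x": 0, "y": 0, "z": 0, "ax": 0, "ay": 0, "az": -2.8, "hand": 32}, {"x": 0, "y": 0, "z": 0, "ax": 0, "ay": 0, "az": -4.2, "hand": 32}, {"x": 0, "y": 0, "z": 0, "ax": 0, "ay": 0, "az": -5.6, "hand": 32}, {"x": 0, "y": 0, "z": 0, "ax": 0, "ay": 0, "az": -7.0, "hand": 32}, {"x": 0, "y": 0, "z": 0, "ax": 0, "ay": 0, "az": -8.4, "hand": 32}, {"x": 0, "y": 0, "z": 0, "ax": 0, "ay": 0, "az": -9.8, "hand": 32}, {"x": 0, "y": 0, "z": 0, "ax": 0, "ay": 0, "az": -11.2, "hand": 32}]}}

```text
clock: 19.45
eef_pos: [588.9, 197.6, 153.3]
tcp_rot: [-3.141, 0.001, -2.171]
contact_force: [0.0, -0.2, 0.7]
opening: 0.372
grasp_force: 0.0
```

Request:
{"api": "drive_tool", "payload": {"plan": [{"x": 0, "y": 0, "z": 0, "ax": 0, "ay": 0, "az": -1.4, "hand": 32}, {"x": 0, "y": 0, "z": 0, "ax": 0, "ay": 0, "az": -2.8, "hand": 32}, {"x": 0, "y": 0, "z": 0, "ax": 0, "ay": 0, "az": -4.2, "hand": 32}, {"x": 0, "y": 0, "z": 0, "ax": 0, "ay": 0, "az": -5.6, "hand": 32}, {"x": 0, "y": 0, "z": 0, "ax": 0, "ay": 0, "az": -6.2, "hand": 32}, {"x": 0, "y": 0, "z": 0, "ax": 0, "ay": 0, "az": -6.2, "hand": 32}]}}

```text
clock: 20.05
eef_pos: [588.9, 197.5, 153.2]
tcp_rot: [-3.141, 0.0, -1.527]
contact_force: [-0.3, -1.1, 0.4]
opening: 0.372
grasp_force: 0.0
```

```bash
python3 st.py
```

```text
t 20.05 pos [588.9 197.5 153.2] r 49.85 th_pos -2.984 yaw -1.527 Fx(rad),Fy(tan) 1.1 0.4 Fz 0.4 open 0.37200895013757795 grasp 0.0 q6 -2.86
```

Request:
{"api": "drive_tool", "payload": {"plan": [{"x": 0, "y": 0, "z": 0.3, "ax": 0, "ay": 0, "az": 0, "hand": 32}, {"x": 0, "y": 0, "z": 0.5, "ax": 0, "ay": 0, "az": 0, "hand": 32}, {"x": 0, "y": 0, "z": 0.7, "ax": 0, "ay": 0, "az": 0, "hand": 32}, {"x": 0, "y": 0, "z": 0.9, "ax": 0, "ay": 0, "az": 0, "hand": 32}, {"x": 0, "y": 0, "z": 1.1, "ax": 0, "ay": 0, "az": 0, "hand": 32}, {"x": 0, "y": -0.02, "z": 1.1, "ax": 0, "ay": 0, "az": 0, "hand": 24}, {"x": 0, "y": -0.04, "z": 1.1, "ax": 0, "ay": 0, "az": 0, "hand": 24}, {"x": 0, "y": -0.04, "z": 1.1, "ax": 0, "ay": 0, "az": 0, "hand": 24}]}}

```text
clock: 20.85
eef_pos: [591.0, 197.6, 97.8]
tcp_rot: [-3.141, 0.0, -1.528]
contact_force: [-0.9, 0.3, -0.3]
opening: 0.281
grasp_force: 0.3
```

```bash
python3 st.py
```

```text
t 20.85 pos [591.  197.6  97.8] r 49.8 th_pos -3.027 yaw -1.528 Fx(rad),Fy(tan) -0.3 0.9 Fz -0.3 open 0.2812970426320964 grasp 0.3 q6 -2.86
```

Now forward two calls, to just short of the earliest possible bottom.

Request:
{"api": "drive_tool", "payload": {"plan": [{"x": -0.008, "y": 0.125, "z": 0, "ax": 0, "ay": 0, "az": 1.2, "hand": 24}, {"x": -0.031, "y": 0.249, "z": 0, "ax": 0, "ay": 0, "az": 2.4, "hand": 24}, {"x": -0.07, "y": 0.368, "z": 0, "ax": 0, "ay": 0, "az": 3.6, "hand": 24}, {"x": -0.124, "y": 0.482, "z": 0, "ax": 0, "ay": 0, "az": 4.8, "hand": 24}, {"x": -0.191, "y": 0.588, "z": 0, "ax": 0, "ay": 0, "az": 6.0, "hand": 24}, {"x": -0.271, "y": 0.685, "z": 0, "ax": 0, "ay": 0, "az": 7.2, "hand": 24}, {"x": -0.363, "y": 0.771, "z": 0, "ax": 0, "ay": 0, "az": 8.4, "hand": 24}, {"x": -0.464, "y": 0.844, "z": 0, "ax": 0, "ay": 0, "az": 9.6, "hand": 24}]}}

```text
clock: 21.65
eef_pos: [548.1, 218.4, 97.9]
tcp_rot: [-3.14, 0.001, -2.538]
contact_force: [3.0, -4.7, -4.1]
opening: 0.276
grasp_force: 2.6
```

```bash
python3 st.py
```

```text
t 21.65 pos [548.1 218.4  97.9] r 50.05 th_pos -2.033 yaw -2.538 Fx(rad),Fy(tan) 0.2 -5.6 Fz -4.1 open 0.2763305542892043 grasp 2.6 q6 -1.8
```

Request:
{"api": "drive_tool", "payload": {"plan": [{"x": -0.008, "y": 0.125, "z": 0, "ax": 0, "ay": 0, "az": 1.2, "hand": 24}, {"x": -0.031, "y": 0.249, "z": 0, "ax": 0, "ay": 0, "az": 2.4, "hand": 24}, {"x": -0.07, "y": 0.368, "z": 0, "ax": 0, "ay": 0, "az": 3.6, "hand": 24}, {"x": -0.124, "y": 0.482, "z": 0, "ax": 0, "ay": 0, "az": 4.8, "hand": 24}, {"x": -0.191, "y": 0.588, "z": 0, "ax": 0, "ay": 0, "az": 6.0, "hand": 24}, {"x": -0.271, "y": 0.685, "z": 0, "ax": 0, "ay": 0, "az": 7.2, "hand": 24}, {"x": -0.363, "y": 0.771, "z": 0, "ax": 0, "ay": 0, "az": 8.4, "hand": 24}, {"x": -0.464, "y": 0.844, "z": 0, "ax": 0, "ay": 0, "az": 9.6, "hand": 24}]}}

```text
clock: 22.45
eef_pos: [541.5, 265.9, 97.4]
tcp_rot: [-3.139, -0.001, 2.74]
contact_force: [-1.8, -4.5, -1.3]
opening: 0.281
grasp_force: 2.6
```

```bash
python3 st.py
```

```text
t 22.45 pos [541.5 265.9  97.4] r 50.88 th_pos -1.043 yaw 2.74 Fx(rad),Fy(tan) -0.2 -4.9 Fz -1.3 open 0.2813134098153666 grasp 2.6 q6 -0.71
```

Step 6 is at its threshold and the tap is near 5.16 rad. Feeling for the bottom with small slow steps now: 4.8° each, at most about 12 N even if it lands at the start of a step.

Request:
{"api": "drive_tool", "payload": {"plan": [{"x": -0.001, "y": 0.042, "z": 0, "ax": 0, "ay": 0, "az": 0.4, "hand": 24}, {"x": -0.0035, "y": 0.084, "z": 0, "ax": 0, "ay": 0, "az": 0.8, "hand": 24}, {"x": -0.0035, "y": 0.084, "z": 0, "ax": 0, "ay": 0, "az": 0.8, "hand": 24}]}}

```text
clock: 22.75
eef_pos: [543.3, 269.9, 97.4]
tcp_rot: [-3.14, -0.001, 2.661]
contact_force: [-2.8, -4.2, -2.0]
opening: 0.283
grasp_force: 2.4
```

Request:
{"api": "drive_tool", "payload": {"plan": [{"x": -0.001, "y": 0.042, "z": 0, "ax": 0, "ay": 0, "az": 0.4, "hand": 24}, {"x": -0.0035, "y": 0.084, "z": 0, "ax": 0, "ay": 0, "az": 0.8, "hand": 24}, {"x": -0.0035, "y": 0.084, "z": 0, "ax": 0, "ay": 0, "az": 0.8, "hand": 24}]}}

```text
clock: 23.05
eef_pos: [545.5, 273.6, 97.3]
tcp_rot: [-3.14, -0.001, 2.578]
contact_force: [-2.0, -4.2, -2.8]
opening: 0.276
grasp_force: 2.4
```

Request:
{"api": "drive_tool", "payload": {"plan": [{"x": -0.001, "y": 0.042, "z": 0, "ax": 0, "ay": 0, "az": 0.4, "hand": 24}, {"x": -0.0035, "y": 0.084, "z": 0, "ax": 0, "ay": 0, "az": 0.8, "hand": 24}, {"x": -0.0035, "y": 0.084, "z": 0, "ax": 0, "ay": 0, "az": 0.8, "hand": 24}]}}

```text
clock: 23.35
eef_pos: [548.0, 277.3, 97.3]
tcp_rot: [-3.14, -0.0, 2.495]
contact_force: [-3.3, -3.2, -1.4]
opening: 0.282
grasp_force: 2.4
```

Request:
{"api": "drive_tool", "payload": {"plan": [{"x": -0.001, "y": 0.042, "z": 0, "ax": 0, "ay": 0, "az": 0.4, "hand": 24}, {"x": -0.0035, "y": 0.084, "z": 0, "ax": 0, "ay": 0, "az": 0.8, "hand": 24}, {"x": -0.0035, "y": 0.084, "z": 0, "ax": 0, "ay": 0, "az": 0.8, "hand": 24}]}}

```text
clock: 23.65
eef_pos: [550.8, 280.6, 97.3]
tcp_rot: [-3.141, -0.0, 2.412]
contact_force: [-3.7, -3.3, -2.4]
opening: 0.282
grasp_force: 2.4
```

Request:
{"api": "drive_tool", "payload": {"plan": [{"x": -0.001, "y": 0.042, "z": 0, "ax": 0, "ay": 0, "az": 0.4, "hand": 24}, {"x": -0.0035, "y": 0.084, "z": 0, "ax": 0, "ay": 0, "az": 0.8, "hand": 24}, {"x": -0.0035, "y": 0.084, "z": 0, "ax": 0, "ay": 0, "az": 0.8, "hand": 24}]}}

```text
clock: 23.95
eef_pos: [553.7, 283.8, 97.3]
tcp_rot: [-3.141, -0.0, 2.328]
contact_force: [-3.9, -2.8, -2.7]
opening: 0.284
grasp_force: 2.4
```

Request:
{"api": "drive_tool", "payload": {"plan": [{"x": -0.001, "y": 0.042, "z": 0, "ax": 0, "ay": 0, "az": 0.4, "hand": 24}, {"x": -0.0035, "y": 0.084, "z": 0, "ax": 0, "ay": 0, "az": 0.8, "hand": 24}, {"x": -0.0035, "y": 0.084, "z": 0, "ax": 0, "ay": 0, "az": 0.8, "hand": 24}]}}

```text
clock: 24.25
eef_pos: [556.9, 286.6, 97.3]
tcp_rot: [-3.141, -0.0, 2.245]
contact_force: [-3.7, -2.2, -3.1]
opening: 0.278
grasp_force: 2.4
```

Request:
{"api": "drive_tool", "payload": {"plan": [{"x": -0.001, "y": 0.042, "z": 0, "ax": 0, "ay": 0, "az": 0.4, "hand": 24}, {"x": -0.0035, "y": 0.084, "z": 0, "ax": 0, "ay": 0, "az": 0.8, "hand": 24}, {"x": -0.0035, "y": 0.084, "z": 0, "ax": 0, "ay": 0, "az": 0.8, "hand": 24}]}}

```text
clock: 24.55
eef_pos: [560.4, 289.1, 97.3]
tcp_rot: [-3.141, -0.0, 2.161]
contact_force: [-3.0, -2.7, -3.5]
opening: 0.281
grasp_force: 2.4
```

Request:
{"api": "drive_tool", "payload": {"plan": [{"x": -0.001, "y": 0.042, "z": 0, "ax": 0, "ay": 0, "az": 0.4, "hand": 24}, {"x": -0.0035, "y": 0.084, "z": 0, "ax": 0, "ay": 0, "az": 0.8, "hand": 24}, {"x": -0.0035, "y": 0.084, "z": 0, "ax": 0, "ay": 0, "az": 0.8, "hand": 24}]}}

```text
clock: 24.85
eef_pos: [564.1, 291.3, 97.3]
tcp_rot: [-3.141, -0.0, 2.077]
contact_force: [-4.4, -1.6, -3.8]
opening: 0.278
grasp_force: 2.4
```

Request:
{"api": "drive_tool", "payload": {"plan": [{"x": -0.001, "y": 0.042, "z": 0, "ax": 0, "ay": 0, "az": 0.4, "hand": 24}, {"x": -0.0035, "y": 0.084, "z": 0, "ax": 0, "ay": 0, "az": 0.8, "hand": 24}, {"x": -0.0035, "y": 0.084, "z": 0, "ax": 0, "ay": 0, "az": 0.8, "hand": 24}]}}

```text
clock: 25.15
eef_pos: [567.9, 293.3, 97.3]
tcp_rot: [-3.141, -0.0, 1.994]
contact_force: [-4.2, -1.8, -4.2]
opening: 0.28
grasp_force: 2.4
```

Request:
{"api": "drive_tool", "payload": {"plan": [{"x": -0.001, "y": 0.042, "z": 0, "ax": 0, "ay": 0, "az": 0.4, "hand": 24}, {"x": -0.0035, "y": 0.084, "z": 0, "ax": 0, "ay": 0, "az": 0.8, "hand": 24}, {"x": -0.0035, "y": 0.084, "z": 0, "ax": 0, "ay": 0, "az": 0.8, "hand": 24}]}}

```text
clock: 25.45
eef_pos: [571.8, 294.9, 97.4]
tcp_rot: [-3.141, -0.0, 1.91]
contact_force: [-4.6, -1.3, -3.9]
opening: 0.284
grasp_force: 2.4
```

Request:
{"api": "drive_tool", "payload": {"plan": [{"x": -0.001, "y": 0.042, "z": 0, "ax": 0, "ay": 0, "az": 0.4, "hand": 24}, {"x": -0.0035, "y": 0.084, "z": 0, "ax": 0, "ay": 0, "az": 0.8, "hand": 24}, {"x": -0.0035, "y": 0.084, "z": 0, "ax": 0, "ay": 0, "az": 0.8, "hand": 24}]}}

```text
clock: 25.75
eef_pos: [575.9, 296.2, 97.4]
tcp_rot: [-3.142, -0.0, 1.826]
contact_force: [-4.5, -0.2, -5.0]
opening: 0.28
grasp_force: 2.4
```

Request:
{"api": "drive_tool", "payload": {"plan": [{"x": -0.001, "y": 0.042, "z": 0, "ax": 0, "ay": 0, "az": 0.4, "hand": 24}, {"x": -0.0035, "y": 0.084, "z": 0, "ax": 0, "ay": 0, "az": 0.8, "hand": 24}, {"x": -0.0035, "y": 0.084, "z": 0, "ax": 0, "ay": 0, "az": 0.8, "hand": 24}]}}

```text
clock: 26.05
eef_pos: [580.0, 297.0, 97.5]
tcp_rot: [-3.142, -0.0, 1.742]
contact_force: [-4.6, -0.5, -3.3]
opening: 0.285
grasp_force: 2.4
```

Request:
{"api": "drive_tool", "payload": {"plan": [{"x": -0.001, "y": 0.042, "z": 0, "ax": 0, "ay": 0, "az": 0.4, "hand": 24}, {"x": -0.0035, "y": 0.084, "z": 0, "ax": 0, "ay": 0, "az": 0.8, "hand": 24}, {"x": -0.0035, "y": 0.084, "z": 0, "ax": 0, "ay": 0, "az": 0.8, "hand": 24}]}}

```text
clock: 26.35
eef_pos: [584.2, 297.6, 97.5]
tcp_rot: [3.142, -0.0, 1.659]
contact_force: [-4.6, -0.0, -2.8]
opening: 0.285
grasp_force: 2.4
```

Request:
{"api": "drive_tool", "payload": {"plan": [{"x": -0.001, "y": 0.042, "z": 0, "ax": 0, "ay": 0, "az": 0.4, "hand": 24}, {"x": -0.0035, "y": 0.084, "z": 0, "ax": 0, "ay": 0, "az": 0.8, "hand": 24}, {"x": -0.0035, "y": 0.084, "z": 0, "ax": 0, "ay": 0, "az": 0.8, "hand": 24}]}}

```text
clock: 26.65
eef_pos: [588.5, 297.8, 97.5]
tcp_rot: [3.142, -0.0, 1.575]
contact_force: [-4.8, -0.2, -3.5]
opening: 0.282
grasp_force: 2.3
```

Request:
{"api": "drive_tool", "payload": {"plan": [{"x": -0.001, "y": 0.042, "z": 0, "ax": 0, "ay": 0, "az": 0.4, "hand": 24}, {"x": -0.0035, "y": 0.084, "z": 0, "ax": 0, "ay": 0, "az": 0.8, "hand": 24}, {"x": -0.0035, "y": 0.084, "z": 0, "ax": 0, "ay": 0, "az": 0.8, "hand": 24}]}}

```text
clock: 26.95
eef_pos: [592.7, 297.6, 97.5]
tcp_rot: [3.142, -0.0, 1.491]
contact_force: [-4.0, -0.5, -3.6]
opening: 0.278
grasp_force: 2.4
```

Request:
{"api": "drive_tool", "payload": {"plan": [{"x": -0.001, "y": 0.042, "z": 0, "ax": 0, "ay": 0, "az": 0.4, "hand": 24}, {"x": -0.0035, "y": 0.084, "z": 0, "ax": 0, "ay": 0, "az": 0.8, "hand": 24}, {"x": -0.0035, "y": 0.084, "z": 0, "ax": 0, "ay": 0, "az": 0.8, "hand": 24}]}}

```text
clock: 27.25
eef_pos: [596.9, 297.1, 97.5]
tcp_rot: [3.141, -0.0, 1.407]
contact_force: [-4.5, 0.8, -4.2]
opening: 0.283
grasp_force: 2.3
```

Request:
{"api": "drive_tool", "payload": {"plan": [{"x": -0.001, "y": 0.042, "z": 0, "ax": 0, "ay": 0, "az": 0.4, "hand": 24}, {"x": -0.0035, "y": 0.084, "z": 0, "ax": 0, "ay": 0, "az": 0.8, "hand": 24}, {"x": -0.0035, "y": 0.084, "z": 0, "ax": 0, "ay": 0, "az": 0.8, "hand": 24}]}}

```text
clock: 27.55
eef_pos: [601.0, 296.3, 97.5]
tcp_rot: [3.141, -0.0, 1.323]
contact_force: [-5.3, 1.1, -3.6]
opening: 0.278
grasp_force: 2.3
```

Request:
{"api": "drive_tool", "payload": {"plan": [{"x": -0.001, "y": 0.042, "z": 0, "ax": 0, "ay": 0, "az": 0.4, "hand": 24}, {"x": -0.0035, "y": 0.084, "z": 0, "ax": 0, "ay": 0, "az": 0.8, "hand": 24}, {"x": -0.0035, "y": 0.084, "z": 0, "ax": 0, "ay": 0, "az": 0.8, "hand": 24}]}}

```text
clock: 27.85
eef_pos: [604.6, 295.2, 97.5]
tcp_rot: [-3.141, -0.0, 1.239]
contact_force: [-6.5, 2.7, -2.6]
opening: 0.282
grasp_force: 3.4
```

Force has risen to 7 N, so it may be landing. Half a step to confirm.

Request:
{"api": "drive_tool", "payload": {"plan": [{"x": -0.0003, "y": 0.021, "z": 0, "ax": 0, "ay": 0, "az": 0.2, "hand": 24}, {"x": -0.001, "y": 0.042, "z": 0, "ax": 0, "ay": 0, "az": 0.4, "hand": 24}, {"x": -0.001, "y": 0.042, "z": 0, "ax": 0, "ay": 0, "az": 0.4, "hand": 24}]}}

```text
clock: 28.15
eef_pos: [606.1, 294.6, 97.5]
tcp_rot: [-3.14, -0.0, 1.198]
contact_force: [-7.6, 2.8, -2.2]
opening: 0.28
grasp_force: 4.1
```

Request:
{"api": "drive_tool", "payload": {"plan": [{"x": -0.0003, "y": 0.021, "z": 0, "ax": 0, "ay": 0, "az": 0.2, "hand": 24}, {"x": -0.001, "y": 0.042, "z": 0, "ax": 0, "ay": 0, "az": 0.4, "hand": 24}, {"x": -0.001, "y": 0.042, "z": 0, "ax": 0, "ay": 0, "az": 0.4, "hand": 24}]}}

```text
clock: 28.45
eef_pos: [607.7, 293.9, 97.4]
tcp_rot: [-3.14, 0.0, 1.156]
contact_force: [-9.7, 3.5, -1.8]
opening: 0.28
grasp_force: 4.7
```

It landed: the force climbed steadily 5 → 7 → 8 → 10 N with the tool advancing. Unloading gently, opening and leaving upward.

Request:
{"api": "drive_tool", "payload": {"plan": [{"x": -0.0003, "y": -0.03, "z": 0, "ax": 0, "ay": 0, "az": 0, "hand": 24}, {"x": 0, "y": -0.06, "z": 0, "ax": 0, "ay": 0, "az": 0, "hand": 24}, {"x": 0, "y": -0.09, "z": 0, "ax": 0, "ay": 0, "az": 0, "hand": 25}, {"x": 0, "y": -0.12, "z": 0, "ax": 0, "ay": 0, "az": 0, "hand": 28}, {"x": 0, "y": -0.15, "z": 0, "ax": 0, "ay": 0, "az": 0, "hand": 32}, {"x": 0, "y": -0.15, "z": 0, "ax": 0, "ay": 0, "az": 0, "hand": 34}, {"x": 0, "y": -0.15, "z": 0, "ax": 0, "ay": 0, "az": 0, "hand": 34}, {"x": 0, "y": -0.15, "z": 0, "ax": 0, "ay": 0, "az": 0, "hand": 34}]}}

```text
clock: 29.25
eef_pos: [602.5, 296.3, 97.7]
tcp_rot: [3.141, -0.001, 1.154]
contact_force: [0.6, 0.2, -0.1]
opening: 0.4
grasp_force: 0.0
```

Request:
{"api": "drive_tool", "payload": {"plan": [{"x": 0, "y": 0, "z": -0.2, "ax": 0, "ay": 0, "az": 0, "hand": 34}, {"x": 0, "y": 0, "z": -0.5, "ax": 0, "ay": 0, "az": 0, "hand": 34}, {"x": 0, "y": 0, "z": -0.9, "ax": 0, "ay": 0, "az": 0, "hand": 34}, {"x": 0, "y": 0, "z": -1.4, "ax": 0, "ay": 0, "az": 0, "hand": 34}, {"x": 0, "y": 0, "z": -1.8, "ax": 0, "ay": 0, "az": 0, "hand": 34}, {"x": 0, "y": 0, "z": -1.8, "ax": 0, "ay": 0, "az": 0, "hand": 34}, {"x": 0, "y": 0, "z": -1.8, "ax": 0, "ay": 0, "az": 0, "hand": 34}]}}

```text
clock: 29.95
eef_pos: [602.4, 296.5, 188.6]
tcp_rot: [3.14, -0.001, 1.153]
contact_force: [0.3, 0.8, -0.2]
opening: 0.399
grasp_force: 0.0
```

```bash
python3 st.py; python3 -c "
from rig import r
print(r.sign_off())"
```

```text
t 29.95 pos [602.4 296.5 188.6] r 50.93 th_pos 0.426 yaw 1.153 Fx(rad),Fy(tan) 0.8 -0.1 Fz -0.2 open 0.39905847960530016 grasp 0.0 q6 0.87
the job is handed in; nothing more can be done
None
```

I pushed the slide home, ran the tap down with two back-offs until the force climbed from 5 to 10 N at about 6.65 rad, then released it and handed the job in at about 30 s; the hand-in returned no verdict.

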